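# Switch on the repair bench in order

### The job

Switch on the repair bench with a fingertip: push down the round key (fume extractor) first, then the square key (microscope lamp), then the long bar key (board supply), each gently and most of the way down or fully, where it stays. Leave the hot-air box with the two small studs off, do not pinch, lift or shove the boxes, and leave the other things on the mat where they are.

Things in the scene. Friction and masses are not known exactly. Their poses are not given: they have to be found in the camera images.
- round_box: Loose grey switch box of the fume extractor, 84 (its x) x 64 (its y) x 32 mm high (its top without the key), about 0.5 kg, on rubber feet; the key stands 18 mm proud of the middle of its top: one round cap, 28 mm across. Origin: centre of the underside; z up. The four boxes have the same colours and only the key's shape differs.
- round_key (a joint): Travel of that box's key: 0 = up, grows as it is pushed down, 0.008 m = bottom stop. About 2.5 N moves it and it stays where it is left. The cap sits on it on a stiff spring (2 N per mm, at most 6 mm), so the cap first gives a little over 1 mm before the key moves, springs back by that on release, and cushions the bottom stop.
- round_top (a point): Middle of the key's top surface (for the studs: midway between the two, level with their tops); it moves with the cap. Untouched, it is 50 mm above the box's underside when the key is up and 42 mm when it is at the bottom stop.
- square_box: Loose grey switch box of the microscope lamp, 84 (its x) x 64 (its y) x 32 mm high (its top without the key), about 0.5 kg, on rubber feet; the key stands 18 mm proud of the middle of its top: one square cap, 26 x 26 mm. Origin: centre of the underside; z up. The four boxes have the same colours and only the key's shape differs.
- square_key (a joint): Travel of that box's key: 0 = up, grows as it is pushed down, 0.008 m = bottom stop. About 2.5 N moves it and it stays where it is left. The cap sits on it on a stiff spring (2 N per mm, at most 6 mm), so the cap first gives a little over 1 mm before the key moves, springs back by that on release, and cushions the bottom stop.
- square_top (a point): Middle of the key's top surface (for the studs: midway between the two, level with their tops); it moves with the cap. Untouched, it is 50 mm above the box's underside when the key is up and 42 mm when it is at the bottom stop.
- bar_box: Loose grey switch box of the board power supply, 84 (its x) x 64 (its y) x 32 mm high (its top without the key), about 0.5 kg, on rubber feet; the key stands 18 mm proud of the middle of its top: one long bar cap, 18 mm along the box's x by 48 mm along its y. Origin: centre of the underside; z up. The four boxes have the same colours and only the key's shape differs.
- bar_key (a joint): Travel of that box's key: 0 = up, grows as it is pushed down, 0.008 m = bottom stop. About 2.5 N moves it and it stays where it is left. The cap sits on it on a stiff spring (2 N per mm, at most 6 mm), so the cap first gives a little over 1 mm before the key moves, springs back by that on release, and cushions the bottom stop.
- bar_top (a point): Middle of the key's top surface (for the studs: midway between the two, level with their tops); it moves with the cap. Untouched, it is 50 mm above the box's underside when the key is up and 42 mm when it is at the bottom stop.
- twin_box: Loose grey switch box of the hot-air blower, 84 (its x) x 64 (its y) x 32 mm high (its top without the key), about 0.5 kg, on rubber feet; the key stands 18 mm proud of the middle of its top: two small round studs, each 16 mm across, 30 mm apart along the box's y, that move together; to be left up. Origin: centre of the underside; z up. The four boxes have the same colours and only the key's shape differs.
- twin_key (a joint): Travel of that box's key: 0 = up, grows as it is pushed down, 0.008 m = bottom stop. About 2.5 N moves it and it stays where it is left. The cap sits on it on a stiff spring (2 N per mm, at most 6 mm), so the cap first gives a little over 1 mm before the key moves, springs back by that on release, and cushions the bottom stop.
- twin_top (a point): Middle of the key's top surface (for the studs: midway between the two, level with their tops); it moves with the cap. Untouched, it is 50 mm above the box's underside when the key is up and 42 mm when it is at the bottom stop.
- flux_jar: Small jar standing between the boxes, 34 mm across, 45 mm high; loose, to be left alone. Origin: underside, at its middle (on the mat).
- screwdriver: Screwdriver lying between the boxes, 150 mm long along its x, handle to -x; loose, to be left alone. Origin: underside, at its middle (on the mat).
- dropper: Small bottle standing between the boxes, 34 mm across, 85 mm high; loose, to be left alone. Origin: underside, at its middle (on the mat).
- spool: Solder spool lying flat, 64 mm across, 32 mm high; loose, to be left alone. Origin: underside, at its middle (on the mat).
- tin: Open steel tin of brass shavings, 66 mm across, 35 mm high; loose, to be left alone. Origin: underside, at its middle (on the mat).
- tweezers: Dark steel tweezers lying flat, 140 mm long along their x; loose, to be left alone. Origin: underside, at its middle (on the mat).
- board: Fixed green circuit board lying on the mat beyond the boxes, 150 (x) x 220 (y) mm, parts up to 16 mm high; origin: centre of its underside. The blue mat is 4 mm thick, its top at z = 0.004.
Things that resemble listed ones, but are neither listed nor needed, are in the scene too. What is shaped like the bar_box but red is not meant. Leave any blue look-alike of the square_box alone.

How it is judged (in metres and radians):
On the way, in this order (a step that is already met when the one before it is completed fails the run):
1. the round key of the fume extractor is down (at least 5 of its 8 mm) (value of joint round_key above 0.005 m), for 0.2 s.
2. the square key of the microscope lamp is down (at least 5 of its 8 mm) (value of joint square_key above 0.005 m), for 0.2 s.
3. the bar key of the board power supply is down (at least 5 of its 8 mm) (value of joint bar_key above 0.005 m), for 0.2 s.
At the end, for the whole second after the job is handed in: The round, square and bar keys are each at least 5 mm down and stay there, the twin studs are up (under 2.5 mm), and the four boxes and the other loose things are at rest within 20 mm of where they began (value of joint each of round_key, square_key, bar_key above 0.005 m and value of joint twin_key below 0.0025 m and distance of each of round_box, square_box, bar_box, twin_box, flux_jar, screwdriver, dropper, spool, tin, tweezers from where it was at the start of the episode below 0.02 m and linear speed of each of round_box, square_box, bar_box, twin_box below 0.02 m/s); the robot touches nothing.
It fails at once if a key is pushed (over 2.5 mm) out of order: the square one before the round one is down, or the bar before the square one is down ((value of joint square_key above 0.0025 m and value of joint round_key below 0.005 m) or (value of joint bar_key above 0.0025 m and value of joint square_key below 0.005 m)).
It fails at once if the twin studs are pushed (over 2.5 mm) (value of joint twin_key above 0.0025 m).
It fails at once if a switch box is pressed harder than 20 N (contact force between any of the fingers, the arm and round_box above 20 N or contact force between any of the fingers, the arm and square_box above 20 N or contact force between any of the fingers, the arm and bar_box above 20 N or contact force between any of the fingers, the arm and twin_box above 20 N).
It fails at once if a switch box is lifted, carried or tipped: it moves over 20 mm, rises over 8 mm or tilts over 0.2 rad (distance of any of round_box, square_box, bar_box, twin_box from where it was at the start of the episode above 0.02 m or height (world z) of any of round_box, square_box, bar_box, twin_box above 0.012 m or angle between any of round_box, square_box, bar_box, twin_box's own z axis and vertical above 0.2 rad).
It fails at once if another thing on the mat is disturbed: moved over 20 mm, or the jar, bottle, spool or tin tipped over (distance of any of flux_jar, screwdriver, dropper, spool, tin, tweezers from where it was at the start of the episode above 0.02 m or angle between any of flux_jar, dropper, spool, tin's own z axis and vertical above 0.4 rad).
It also fails if it takes over 54 s, if anything falls off the work surface, if the arm or the gripper's body presses on something with over 40 N, if the wrist force passes 120 N, or if a joint passes its speed limit or range.

### The arm

A 7-joint arm with a two-finger parallel gripper is mounted at the origin on the work surface. World frame = base frame: x ahead of the robot, y to its left, z up, the work surface at z = 0. Lengths are in m, angles in degrees, forces in N, time in s.
With the tool pointing down it reaches from about 0.4 to 0.925 m from the base axis. Payload 5.6 kg.
Tool frame: the origin (TCP) lies midway between the tips of the shut fingers; the grasp point (between the pads) lies 19 mm behind it; z points along the fingers, y is the line along which they close (so a half turn about z gives the same grasp; the last joint's range is limited). The gripper opens to 85 mm and grips with 20 to 120 N. Pads are 22 mm wide; open, the fingers measure 114 mm over their backs; the gripper's body (76 mm by 85 mm) begins 54 mm behind the grasp point. The pads swing forward as they close: fully open they stand 13 mm farther back than shut.
Start: joints at [-72.995, 26.786, -0.665, 91.828, 0.344, 61.387, -3.226], TCP at [0.217, 0.613, 0.231] pointing down, gripper open.
Joint ranges: [-144.91, 144.91], [-17.63, 115.5], [-89.93, 88.59], [15.96, 139.68], [-74.01, 254.01], [8.47, 105.57], [-167.45, 167.45]. Speed limits (degrees/s): [147.25, 147.25, 180, 180, 180, 180, 180].

### API

Orientations are given as a 3x3 rotation matrix whose columns are the frame's x, y, z axes.
In Python, from bench import r gives the robot as it stands.
- The arm moves only by the tool send_rows, never from a script. Its argument "plan" is a list of rows, each an object of numbers: "dx", "dy", "dz": the shift along the tool's x, y, z in mm; "spin": the turn about the tool's z in degrees. A call has 1 to 20 rows; each row shifts and turns the commanded pose from where the row before left it, along the tool's axes as they then stand; what a row does not reach is not made up. A row lasts 1/8 s, in which the tool goes at most 62.5 mm and 10.7 degrees, less where a joint would pass 70% of its speed; a pose out of reach is approached as far as the arm can. A call with a gripper value outside its range is refused whole. "grip" is the opening, from -1 (shut) to 1 (fully open), set as the call begins (left out, the last holds). The fingers move at their own pace and stop on an object; "grip_force" is the grip in N (left out, the last holds). Time passes only in rows, so rows that do not move let the fingers close. It gives the time, the measured TCP pose, the force, the opening and the grip force at its end, in the units of the state.
- r.observe(): the state, without advancing time (a new reading comes with each control period).
- r.camera(name): name is "scene" or "top" or "wrist"; returns a dict with "pixels" (384x512x3 uint8, blue, green, red), "vfov" (degrees; the focal length in pixels is half the picture's height over the tangent of half this angle, whatever the lens; pixels are square), "cx", "cy" (the principal point, pixels), "k1" (the pictures are not rectified: a ray, as slopes to the right and down, at radius r is drawn at 1 + k1 r^2 times it, then the intrinsics apply), "origin" and "rotation" of the camera in the world; the wrist camera has in their place "T_tool_cam" (4x4, takes a point from camera to tool coordinates, whose origin is the TCP and whose axes are the flange's). Camera axes: x right, y down, z forward; pixel columns grow to the right and rows downward; lengths in m; the calibration is good to about 2 mm. A picture is of the moment at which its call begins: read the wrist's pose just before it. There is no depth.
- r.close_job(): hands the job in; it is judged then, once.
Trained networks look in a picture, given as the dict that the camera call returned (one of the last four; its "shot" number tells which), for a name from the list of things; names that differ only in an ending like _2 or _b are one class to them, and where a whole thing is asked for, a point or a joint stands for the part that bears it (a point fixed in the world has none). Each returns a list of dicts, best first, with "score" (0 to 1); they miss things now and then, are a little off and sometimes report something else, mostly with a low value. They report only what shows in the picture. A call takes as long as a camera call. They do not tell look-alikes from the thing itself.
- r.look_for(picture, thing): "rect" ([left, top, right, bottom] in pixels, round what is visible of it).
The state is a dict: "clock": time; "joints": joint angles; "joint_vel": joint speeds; "tau": joint torques, N m; "tcp_pos": TCP position; "ee_rot": TCP orientation; "force": force on the tool from outside, world axes, zero at the start; "moment": the same for the moment, N m; "finger_gap": finger opening in m; "grasp_force": force on a finger pad.
Only numpy, scipy, OpenCV 4.12 (cv2) and the standard library are available. Lean on these libraries where they do the work, as an engineer would, in place of code of your own. Each camera call takes 0.05 s, during which the arm holds its last target. There are 200 camera calls.

## Working session

There is one attempt and no reset: what is moved stays moved. The work goes in short steps, Python scripts to look and compute and a tool call to move; the robot and the scene stay as the last step left them, time stands still between calls to the robot, and variables do not carry over. Pictures are saved under pics/ and viewed, at most 10 in all, crops included, and the job is handed in when it is done.

Besides the shell and the picture viewer there is one more tool, called in YAML: its name, and indented under it one key for each argument. send_rows: Moves the arm, as the interface text tells. Its arguments: {"type":"object","properties":{"plan":{"type":"array","items":{"type":"object","properties":{"dx":{"type":"number"},"dy":{"type":"number"},"dz":{"type":"number"},"spin":{"type":"number"}}}},"grip":{"type":"number"},"grip_force":{"type":"number"}},"required":["plan"]}

```bash
mkdir -p pics
cat > h.py <<'E'
import numpy as np, cv2
from bench import r
def ray(c,u,v):
    f=192/np.tan(np.radians(c["vfov"])/2)
    K=np.array([[f,0,c["cx"]],[0,f,c["cy"]],[0,0,1]])
    p=cv2.undistortPoints(np.array([[[u,v]]],float),K,np.array([c["k1"],0,0,0,0.]))[0,0] if c["k1"] else np.array([(u-c["cx"])/f,(v-c["cy"])/f])
    # model: distorted = p*(1+k1 r^2)
    return np.array([p[0],p[1],1.])
def cam_pose(c,s=None):
    if "origin" in c: return np.array(c["origin"]),np.array(c["rotation"])
    T=np.array(c["T_tool_cam"]);R=np.array(s["ee_rot"]);return np.array(s["tcp_pos"])+R@T[:3,3],R@T[:3,:3]
def at_z(c,u,v,z,s=None):
    o,R=cam_pose(c,s);d=R@ray(c,u,v);return o+d*(z-o[2])/d[2]
def project(c,P,s=None):
    o,R=cam_pose(c,s);q=R.T@(np.array(P)-o);f=192/np.tan(np.radians(c["vfov"])/2)
    x=q[:2]/q[2];x=x*(1+c["k1"]*(x@x));return x*f+[c["cx"],c["cy"]]
E
python3 - <<'E'
from h import *
s=r.observe();print({k:np.round(v,3).tolist() for k,v in s.items()})
for n in ["top","scene"]:
    c=r.camera(n);cv2.imwrite(f"pics/{n}0.png",cv2.resize(c["pixels"],(800,600),interpolation=cv2.INTER_CUBIC))
    print(n,c["vfov"],c["k1"],c["cx"],c["cy"],np.round(c["origin"],3),np.round(c["rotation"],3).tolist())
    for t in ["round_box","square_box","bar_box","twin_box","round_key","square_key","bar_key","twin_key","dropper"]:
        print(t,[(np.round(d["rect"]).astype(int).tolist(),round(d["score"],2),np.round(at_z(c,(d["rect"][0]+d["rect"][2])/2,(d["rect"][1]+d["rect"][3])/2,0.04),3)[:2].tolist()) for d in r.look_for(c,t)])
E
```

```text
{'clock': 0.0, 'joints': [-72.995, 26.836, -0.666, 91.882, 0.343, 61.386, -3.225], 'joint_vel': [-0.059, 0.058, -0.081, -0.032, -0.038, 0.154, -0.006], 'tau': [-0.002, -53.239, 0.02, -25.13, 0.011, 0.008, -0.0], 'tcp_pos': [0.216, 0.612, 0.23], 'ee_rot': [[-0.943, 0.333, -0.001], [0.333, 0.943, -0.002], [-0.0, -0.002, -1.0]], 'force': [0.572, -0.099, 0.764], 'moment': [-0.031, -0.057, 0.007], 'grasp_force': 0.0, 'finger_gap': 0.085}
top 42.393913772518125 0.03605118868850331 255.31248345310496 190.3527964748468 [ 0.211 -0.015  1.563] [[0.015, -0.982, 0.189], [-1.0, -0.013, 0.011], [-0.008, -0.189, -0.982]]
round_box [([145, 166, 173, 201], 0.95, [0.524, 0.304]), ([156, 177, 165, 188], 0.2, [0.525, 0.301])]
square_box [([161, 258, 195, 290], 0.74, [0.244, 0.232]), ([218, 185, 245, 221], 0.68, [0.463, 0.075])]
bar_box [([371, 258, 406, 290], 0.93, [0.253, -0.404]), ([345, 164, 370, 196], 0.6, [0.543, -0.317])]
twin_box [([289, 188, 313, 218], 0.61, [0.467, -0.142])]
round_key [([155, 176, 166, 186], 0.44, [0.529, 0.302]), ([218, 184, 244, 218], 0.27, [0.47, 0.078])]
square_key [([227, 
[... 699 characters left out ...]
 199], 0.78, [0.492, 0.072]), ([278, 107, 307, 126], 0.56, [0.266, 0.238])]
bar_box [([142, 242, 180, 279], 0.8, [0.562, -0.315]), ([74, 180, 114, 210], 0.69, [0.286, -0.404])]
twin_box [([192, 189, 230, 229], 0.94, [0.477, -0.142])]
round_key [([358, 156, 370, 165], 0.41, [0.523, 0.323]), ([207, 297, 232, 326], 0.38, [0.748, -0.248]), ([181, 230, 199, 247], 0.26, [0.537, -0.228])]
square_key [([279, 173, 286, 180], 0.4, [0.467, 0.081]), ([288, 107, 292, 119], 0.4, [0.246, 0.241])]
bar_key []
twin_key [([206, 198, 221, 215], 0.61, [0.472, -0.133]), ([359, 159, 367, 164], 0.48, [0.525, 0.317])]
dropper [([327, 155, 341, 181], 0.56, [0.507, 0.228]), ([270, 168, 296, 197], 0.32, [0.487, 0.07])]
```

View pics/top0.png

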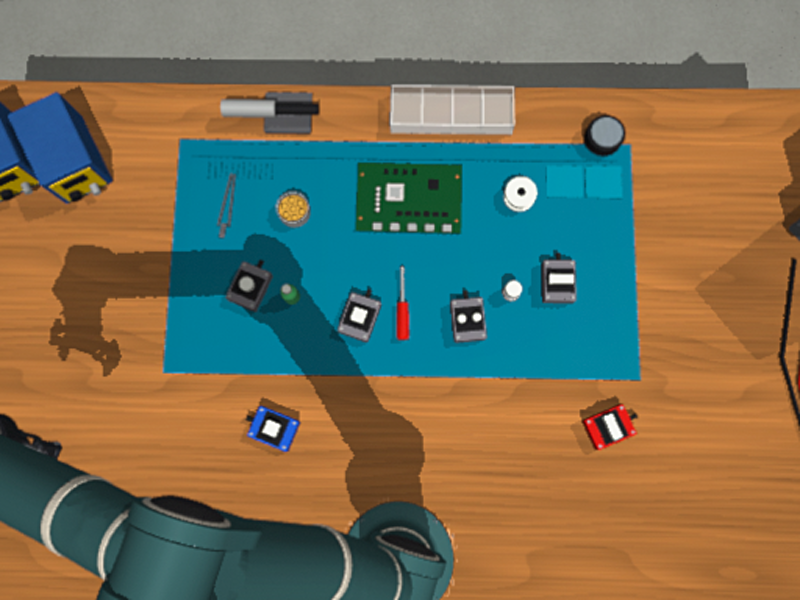

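View pics/scene0.png

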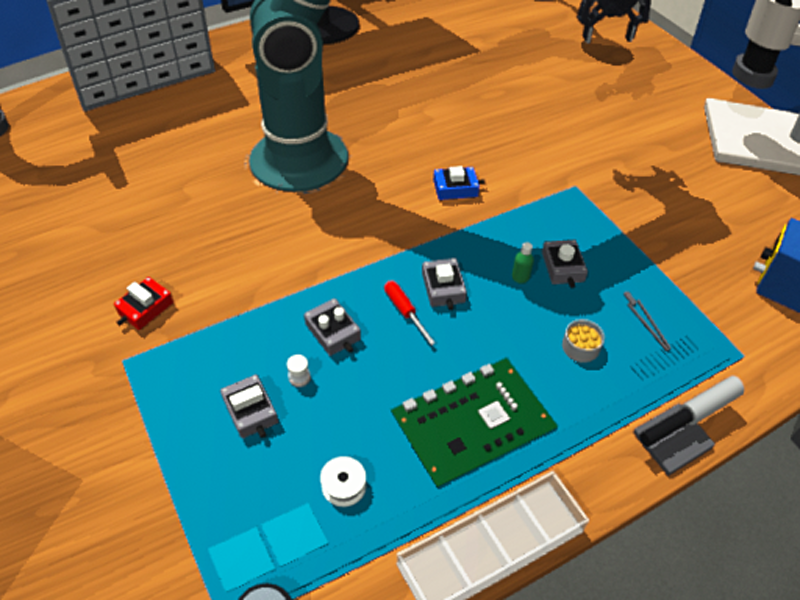

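Top view (800-px scale): the round key candidate is the grey box at (247,285). For the square it is the grey box at (358,315) or the blue look-alike at (272,428). For the bar it is the grey box at (560,280) or the red look-alike at (610,427). The twin box is at (468,318) and must stay off. I choose the three grey boxes on the mat, and measure their caps in both cameras.

Run:
```python
from h import *
seeds={"top":{"round":(158,182),"square":(229,201),"bar":(359,179),"twinA":(295.5,203.5),"twinB":(305,203)},
"scene":{"round":(362.5,162),"square":(285,174),"bar":(158,254),"twinA":(207,207),"twinB":(217,201)}}
crops=[]
O={}
for n in seeds:
    c=r.camera(n);g=c["pixels"].astype(int).min(2)
    for k,(u,v) in seeds[n].items():
        u0,v0=int(round(u)),int(round(v));w=14
        p=c["pixels"][v0-w:v0+w,u0-w:u0+w]
        m=g[v0-2:v0+3,u0-2:u0+3].max()*0.86
        G=(g[v0-w:v0+w,u0-w:u0+w]>m).astype(np.uint8)
        _,L,st,ce=cv2.connectedComponentsWithStats(G,connectivity=4)
        j=min(range(1,len(ce)),key=lambda j:np.hypot(*(ce[j]-w)) if st[j,4]>5 else 99)
        uv=ce[j]+[u0-w,v0-w];P=at_z(c,*uv,0.054);O.setdefault(k,{})[n]=(c,uv)
        print(n,k,uv.round(1),st[j].tolist(),P.round(4)[:2])
        if "B" not in k:
            q=cv2.resize(p,(190,190),interpolation=cv2.INTER_CUBIC)
            crops.append(q)
cv2.imwrite("pics/crops.png",np.vstack([np.hstack(crops[:4]),np.hstack(crops[4:])]))
for k,d in O.items():  # triangulate
    A=np.zeros((3,3));b=np.zeros(3)
    for c,uv in d.values():
        o,R=cam_pose(c);x=R@ray(c,*uv);x/=np.linalg.norm(x);M=np.eye(3)-np.outer(x,x);A+=M;b+=M@o
    print(k,np.linalg.solve(A,b).round(4))
```

```text
top round [157.3 181.2] [10, 10, 8, 8, 50] [0.5269 0.3074]
top square [229.3 201.3] [10, 10, 10, 9, 63] [0.4664 0.0816]
top bar [359. 178.] [7, 11, 15, 5, 75] [ 0.5455 -0.3201]
top twinA [295.4 203.6] [12, 12, 4, 4, 15] [ 0.4621 -0.1227]
top twinB [305.  202.5] [12, 12, 5, 4, 16] [ 0.4659 -0.1523]
scene round [362.7 159.8] [11, 9, 9, 7, 47] [0.5289 0.3099]
scene square [284.2 172.6] [9, 9, 10, 8, 66] [0.4671 0.0849]
scene bar [156.7 252.6] [3, 7, 21, 12, 118] [ 0.5468 -0.3178]
scene twinA [206.3 203.9] [11, 9, 6, 5, 24] [ 0.4672 -0.1497]
scene twinB [216.3 198.8] [11, 10, 6, 5, 23] [ 0.4639 -0.1196]
round [0.5279 0.3089 0.0533]
square [0.4671 0.083  0.0547]
bar [ 0.546  -0.3189  0.0535]
twinA [ 0.4604 -0.1348  0.0394]
twinB [ 0.4691 -0.1374  0.0688]
```

View pics/crops.png

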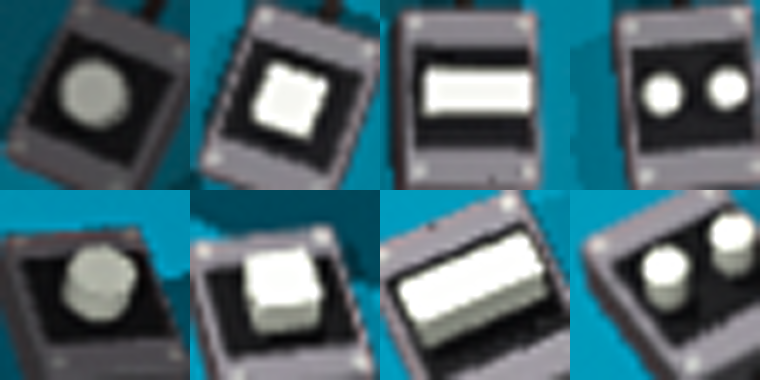

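The crops confirm four grey boxes: a round, a square and a bar cap, plus the twin studs. The triangulated cap heights of 53–55 mm match the expected 54 mm. Targets are round (0.528, 0.309), square (0.467, 0.083) and bar (0.546, −0.319). I shut the fingers and move above the round key.

send_rows:
  grip: -1
  grip_force: 20
  plan:
    - {"dx": -15, "dy": -7, "dz": 3}
    - {"dx": -26, "dy": -12, "dz": 7}
    - {"dx": -26, "dy": -12, "dz": 7}
    - {"dx": -26, "dy": -12, "dz": 7}
    - {"dx": -26, "dy": -12, "dz": 7}
    - {"dx": -26, "dy": -12, "dz": 7}
    - {"dx": -26, "dy": -12, "dz": 7}
    - {"dx": -26, "dy": -12, "dz": 7}
    - {"dx": -26, "dy": -12, "dz": 7}
    - {"dx": -26, "dy": -12, "dz": 7}
    - {"dx": -26, "dy": -12, "dz": 7}
    - {"dx": -26, "dy": -12, "dz": 7}
    - {"dx": -26, "dy": -12, "dz": 7}
    - {"dx": -26, "dy": -12, "dz": 7}
    - {"dx": -26, "dy": -12, "dz": 7}
    - {"dx": -16, "dy": -7}
    - {}
    - {}

```text
invalid input at $.plan[0]: expected keys dx, dy, dz, spin
```

send_rows:
  grip: -1
  grip_force: 20
  plan:
    - {"dx": -15, "dy": -7, "dz": 3, "spin": 0}
    - {"dx": -26, "dy": -12, "dz": 7, "spin": 0}
    - {"dx": -26, "dy": -12, "dz": 7, "spin": 0}
    - {"dx": -26, "dy": -12, "dz": 7, "spin": 0}
    - {"dx": -26, "dy": -12, "dz": 7, "spin": 0}
    - {"dx": -26, "dy": -12, "dz": 7, "spin": 0}
    - {"dx": -26, "dy": -12, "dz": 7, "spin": 0}
    - {"dx": -26, "dy": -12, "dz": 7, "spin": 0}
    - {"dx": -26, "dy": -12, "dz": 7, "spin": 0}
    - {"dx": -26, "dy": -12, "dz": 7, "spin": 0}
    - {"dx": -26, "dy": -12, "dz": 7, "spin": 0}
    - {"dx": -26, "dy": -12, "dz": 7, "spin": 0}
    - {"dx": -26, "dy": -12, "dz": 7, "spin": 0}
    - {"dx": -26, "dy": -12, "dz": 7, "spin": 0}
    - {"dx": -26, "dy": -12, "dz": 7, "spin": 0}
    - {"dx": -16, "dy": -7, "dz": 0, "spin": 0}
    - {"dx": 0, "dy": 0, "dz": 0, "spin": 0}
    - {"dx": 0, "dy": 0, "dz": 0, "spin": 0}

```text
clock: 3.35
tcp_pos: [0.5277, 0.3106, 0.1306]
ee_rot: [[-0.943, 0.332, -0.0], [0.332, 0.943, 0.001], [0.001, 0.001, -1.0]]
force: [-0.9, 0.6, 0.1]
finger_gap: 0.0001
grasp_force: 0.0
```

Run:
```python
from h import *
s=r.observe();c=r.camera("wrist")
im=c["pixels"].copy()
p=project(c,[0.528,0.309,0.054],s);print(p, project(c,s["tcp_pos"],s),c["vfov"],np.round(c["T_tool_cam"],3).tolist())
cv2.drawMarker(im,tuple(int(x) for x in p),(0,0,255),0,14,1)
cv2.imwrite("pics/w1.png",im)
for t in ["round_key","round_box"]:print([(np.round(d["rect"]),d["score"]) for d in r.look_for(c,t)])
```

```text
[255.13921562 204.53411939] [256.30187271 246.90239031] 71.66951758882492 [[-0.001, -0.952, -0.307, 0.078], [1.0, -0.001, -0.001, 0.001], [0.001, -0.307, 0.952, -0.141], [0.0, 0.0, 0.0, 1.0]]
[]
[(array([223., 146., 294., 239.]), 0.74)]
```

View pics/w1.png

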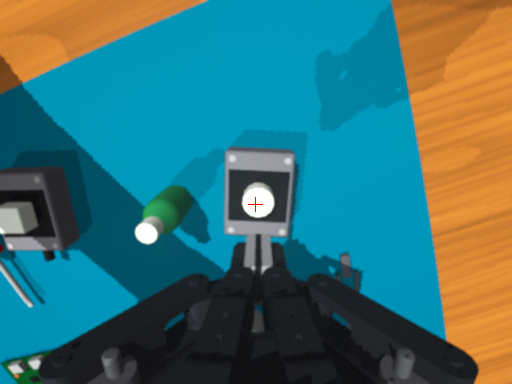

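The wrist view shows the white round cap at about (258,200), against my prediction of (255,204), so it is within 3 mm. The tip is right above the cap, so I lower it.

send_rows:
  plan:
    - {"dx": 0, "dy": 0, "dz": 15, "spin": 0}
    - {"dx": 0, "dy": 0, "dz": 20, "spin": 0}
    - {"dx": 0, "dy": 0, "dz": 20, "spin": 0}
    - {"dx": 0, "dy": 0, "dz": 12, "spin": 0}
    - {"dx": 0, "dy": 0, "dz": 5, "spin": 0}
    - {"dx": 0, "dy": 0, "dz": 2, "spin": 0}
    - {"dx": 0, "dy": 0, "dz": 2, "spin": 0}
    - {"dx": 0, "dy": 0, "dz": 2, "spin": 0}
    - {"dx": 0, "dy": 0, "dz": 2, "spin": 0}
    - {"dx": 0, "dy": 0, "dz": 2, "spin": 0}
    - {"dx": 0, "dy": 0, "dz": 0, "spin": 0}
    - {"dx": 0, "dy": 0, "dz": 0, "spin": 0}

```text
clock: 5.0
tcp_pos: [0.5288, 0.3098, 0.0485]
ee_rot: [[-0.943, 0.333, 0.001], [0.333, 0.943, 0.001], [-0.001, 0.001, -1.0]]
force: [0.6, 0.7, 1.9]
finger_gap: 0.0
grasp_force: 1.0
```

send_rows:
  plan:
    - {"dx": 0, "dy": 0, "dz": 1.5, "spin": 0}
    - {"dx": 0, "dy": 0, "dz": 1.5, "spin": 0}
    - {"dx": 0, "dy": 0, "dz": 1, "spin": 0}
    - {"dx": 0, "dy": 0, "dz": 0, "spin": 0}
    - {"dx": 0, "dy": 0, "dz": 0, "spin": 0}

```text
clock: 5.62
tcp_pos: [0.5288, 0.3098, 0.0445]
ee_rot: [[-0.943, 0.333, 0.001], [0.333, 0.943, 0.0], [-0.001, 0.001, -1.0]]
force: [2.3, 1.3, 3.6]
finger_gap: 0.0002
grasp_force: 1.6
```

send_rows:
  plan:
    - {"dx": 0, "dy": 0, "dz": 1, "spin": 0}
    - {"dx": 0, "dy": 0, "dz": 0.5, "spin": 0}
    - {"dx": 0, "dy": 0, "dz": 0, "spin": 0}
    - {"dx": 0, "dy": 0, "dz": 0, "spin": 0}

```text
clock: 6.12
tcp_pos: [0.5288, 0.3098, 0.0432]
ee_rot: [[-0.943, 0.333, 0.001], [0.333, 0.943, 0.0], [-0.001, 0.001, -1.0]]
force: [1.5, 0.2, 5.5]
finger_gap: -0.0001
grasp_force: 2.8
```

The force rose from 3.6 to 5.5 N over the last 1.3 mm, which is the spring against the bottom stop, so the round key is down. I lift to 0.143, well above the 89 mm bottle, and go over the square key.

send_rows:
  plan:
    - {"dx": 0, "dy": 0, "dz": -5, "spin": 0}
    - {"dx": 0, "dy": 0, "dz": -20, "spin": 0}
    - {"dx": 0, "dy": 0, "dz": -30, "spin": 0}
    - {"dx": 0, "dy": 0, "dz": -30, "spin": 0}
    - {"dx": 0, "dy": 0, "dz": -15, "spin": 0}
    - {"dx": -1, "dy": -15, "dz": 0, "spin": 0}
    - {"dx": -2, "dy": -30, "dz": 0, "spin": 0}
    - {"dx": -3, "dy": -30, "dz": 0, "spin": 0}
    - {"dx": -2, "dy": -30, "dz": 0, "spin": 0}
    - {"dx": -2, "dy": -30, "dz": 0, "spin": 0}
    - {"dx": -2, "dy": -30, "dz": 0, "spin": 0}
    - {"dx": -2, "dy": -30, "dz": 5, "spin": 0}
    - {"dx": -2, "dy": -25, "dz": 5, "spin": 0}
    - {"dx": -1, "dy": -14, "dz": 0, "spin": 0}
    - {"dx": 0, "dy": 0, "dz": 0, "spin": 0}
    - {"dx": 0, "dy": 0, "dz": 0, "spin": 0}

```text
clock: 8.12
tcp_pos: [0.4667, 0.0841, 0.1328]
ee_rot: [[-0.943, 0.332, 0.0], [0.332, 0.943, 0.0], [-0.0, 0.001, -1.0]]
force: [-0.3, 0.3, -0.3]
finger_gap: 0.0001
grasp_force: 0.0
```

Run:
```python
from h import *
s=r.observe();c=r.camera("wrist")
im=c["pixels"].copy();print(s["tcp_pos"],s["force"])
p=project(c,[0.467,0.083,0.054],s);q=project(c,[0.528,0.309,0.046],s);print(p,q)
for x in(p,q):cv2.drawMarker(im,tuple(int(a) for a in x),(0,0,255),0,14,1)
cv2.imwrite("pics/w2.png",im)
```

```text
[0.46665577 0.08410821 0.13283288] [-0.25472381  0.32330422 -0.31974178]
[255.75103775 203.43520743] [509.04931524 181.94969468]
```

View pics/w2.png

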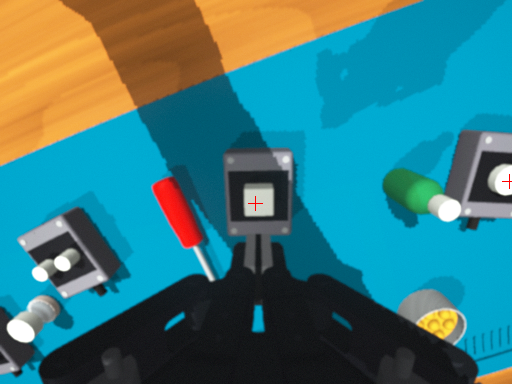

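The wrist view shows the square cap at about (259,200), under the predicted mark at (256,203), and the bottle is undisturbed. I press.

send_rows:
  plan:
    - {"dx": 0, "dy": 0, "dz": 15, "spin": 0}
    - {"dx": 0, "dy": 0, "dz": 23, "spin": 0}
    - {"dx": 0, "dy": 0, "dz": 20, "spin": 0}
    - {"dx": 0, "dy": 0, "dz": 12, "spin": 0}
    - {"dx": 0, "dy": 0, "dz": 5, "spin": 0}
    - {"dx": 0, "dy": 0, "dz": 2, "spin": 0}
    - {"dx": 0, "dy": 0, "dz": 2, "spin": 0}
    - {"dx": 0, "dy": 0, "dz": 2, "spin": 0}
    - {"dx": 0, "dy": 0, "dz": 2, "spin": 0}
    - {"dx": 0, "dy": 0, "dz": 2, "spin": 0}
    - {"dx": 0, "dy": 0, "dz": 2, "spin": 0}
    - {"dx": 0, "dy": 0, "dz": 1, "spin": 0}
    - {"dx": 0, "dy": 0, "dz": 0, "spin": 0}
    - {"dx": 0, "dy": 0, "dz": 0, "spin": 0}

```text
clock: 9.93
tcp_pos: [0.4668, 0.0834, 0.0449]
ee_rot: [[-0.943, 0.333, 0.001], [0.333, 0.943, 0.0], [-0.001, 0.0, -1.0]]
force: [0.8, 0.6, 1.9]
finger_gap: -0.0002
grasp_force: 1.1
```

send_rows:
  plan:
    - {"dx": 0, "dy": 0, "dz": 1, "spin": 0}
    - {"dx": 0, "dy": 0, "dz": 0.5, "spin": 0}
    - {"dx": 0, "dy": 0, "dz": 0, "spin": 0}
    - {"dx": 0, "dy": 0, "dz": 0, "spin": 0}

```text
clock: 10.42
tcp_pos: [0.4668, 0.0834, 0.0435]
ee_rot: [[-0.943, 0.333, 0.001], [0.333, 0.943, 0.0], [-0.001, 0.001, -1.0]]
force: [2.2, 1.6, 4.6]
finger_gap: -0.0
grasp_force: 2.5
```

The force rose from 1.9 to 4.6 N over 1.4 mm, so the square key is at its stop. Next I lift and go to the bar key.

send_rows:
  plan:
    - {"dx": 0, "dy": 0, "dz": -5, "spin": 0}
    - {"dx": 0, "dy": 0, "dz": -20, "spin": 0}
    - {"dx": 0, "dy": 0, "dz": -30, "spin": 0}
    - {"dx": 0, "dy": 0, "dz": -30, "spin": 0}
    - {"dx": 0, "dy": 0, "dz": -10, "spin": 0}
    - {"dx": -8, "dy": -14, "dz": 0, "spin": 0}
    - {"dx": -16, "dy": -27, "dz": 0, "spin": 0}
    - {"dx": -19, "dy": -32, "dz": 0, "spin": 0}
    - {"dx": -19, "dy": -32, "dz": 0, "spin": 0}
    - {"dx": -19, "dy": -32, "dz": 0, "spin": 0}
    - {"dx": -19, "dy": -32, "dz": 0, "spin": 0}
    - {"dx": -19, "dy": -32, "dz": 0, "spin": 0}
    - {"dx": -19, "dy": -32, "dz": 0, "spin": 0}
    - {"dx": -19, "dy": -32, "dz": 0, "spin": 0}
    - {"dx": -19, "dy": -32, "dz": 0, "spin": 0}
    - {"dx": -17, "dy": -29, "dz": 0, "spin": 0}
    - {"dx": -11, "dy": -18, "dz": 0, "spin": 0}
    - {"dx": -5, "dy": -9, "dz": 0, "spin": 0}
    - {"dx": 0, "dy": 0, "dz": 0, "spin": 0}
    - {"dx": 0, "dy": 0, "dz": 0, "spin": 0}

```text
clock: 12.92
tcp_pos: [0.5459, -0.3177, 0.1381]
ee_rot: [[-0.943, 0.332, -0.0], [0.332, 0.943, 0.001], [0.001, 0.001, -1.0]]
force: [-0.2, -0.6, -0.9]
finger_gap: -0.0002
grasp_force: 0.0
```

Run:
```python
from h import *
s=r.observe();c=r.camera("wrist")
im=c["pixels"].copy();print(s["tcp_pos"],s["force"],s["joints"])
p=project(c,[0.546,-0.319,0.054],s);print(p)
for x in(p,):cv2.drawMarker(im,tuple(int(a) for a in x),(0,0,255),0,14,1)
cv2.imwrite("pics/w3.png",im)
```

```text
[ 0.54588839 -0.31770003  0.13807693] [-0.1939879  -0.5769117  -0.91639794] [ 17.07467745  31.13107233  13.70673338  99.51385732  -9.19740195
  50.49721202 105.37058319]
[255.46714201 201.37723958]
```

View pics/w3.png

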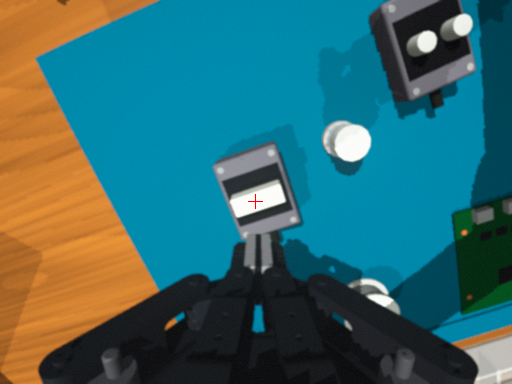

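The bar cap is at about (258,199), under the mark at (255,201), and the twin studs and jar are untouched. I press: from 0.138 down to about 0.0435 is 94.5 mm.

send_rows:
  plan:
    - {"dx": 0, "dy": 0, "dz": 15, "spin": 0}
    - {"dx": 0, "dy": 0, "dz": 25, "spin": 0}
    - {"dx": 0, "dy": 0, "dz": 23, "spin": 0}
    - {"dx": 0, "dy": 0, "dz": 12, "spin": 0}
    - {"dx": 0, "dy": 0, "dz": 5, "spin": 0}
    - {"dx": 0, "dy": 0, "dz": 2, "spin": 0}
    - {"dx": 0, "dy": 0, "dz": 2, "spin": 0}
    - {"dx": 0, "dy": 0, "dz": 2, "spin": 0}
    - {"dx": 0, "dy": 0, "dz": 2, "spin": 0}
    - {"dx": 0, "dy": 0, "dz": 2, "spin": 0}
    - {"dx": 0, "dy": 0, "dz": 2, "spin": 0}
    - {"dx": 0, "dy": 0, "dz": 1, "spin": 0}
    - {"dx": 0, "dy": 0, "dz": 0, "spin": 0}
    - {"dx": 0, "dy": 0, "dz": 0, "spin": 0}

```text
clock: 14.72
tcp_pos: [0.5461, -0.3194, 0.0454]
ee_rot: [[-0.943, 0.333, 0.001], [0.333, 0.943, -0.0], [-0.001, -0.0, -1.0]]
force: [1.6, -1.2, 1.5]
finger_gap: 0.0001
grasp_force: 1.0
```

send_rows:
  plan:
    - {"dx": 0, "dy": 0, "dz": 1, "spin": 0}
    - {"dx": 0, "dy": 0, "dz": 0.5, "spin": 0}
    - {"dx": 0, "dy": 0, "dz": 0, "spin": 0}
    - {"dx": 0, "dy": 0, "dz": 0, "spin": 0}

```text
clock: 15.22
tcp_pos: [0.5461, -0.3193, 0.044]
ee_rot: [[-0.943, 0.333, 0.001], [0.333, 0.943, -0.0], [-0.001, -0.0, -1.0]]
force: [1.7, -1.5, 4.9]
finger_gap: 0.0003
grasp_force: 2.1
```

Force rose from 1.5 to 4.9 N, so the bar key is at its stop. I lift clear and check the whole mat.

send_rows:
  plan:
    - {"dx": 0, "dy": 0, "dz": -5, "spin": 0}
    - {"dx": 0, "dy": 0, "dz": -20, "spin": 0}
    - {"dx": 0, "dy": 0, "dz": -30, "spin": 0}
    - {"dx": 0, "dy": 0, "dz": -30, "spin": 0}
    - {"dx": 0, "dy": 0, "dz": -30, "spin": 0}
    - {"dx": 0, "dy": 0, "dz": -20, "spin": 0}
    - {"dx": 0, "dy": 0, "dz": 0, "spin": 0}
    - {"dx": 0, "dy": 0, "dz": 0, "spin": 0}

```text
clock: 16.23
tcp_pos: [0.5451, -0.3187, 0.1778]
ee_rot: [[-0.943, 0.333, -0.002], [0.333, 0.943, 0.001], [0.002, 0.0, -1.0]]
force: [-0.2, -0.5, -0.4]
finger_gap: 0.0001
grasp_force: 0.0
```

Run:
```python
from h import *
a=cv2.resize(cv2.imread("pics/scene0.png"),(512,384),interpolation=cv2.INTER_AREA);c=r.camera("scene");b=c["pixels"]
cv2.imwrite("pics/cmp.png",np.vstack([cv2.resize(x[130:290,130:400],None,fx=1.85,fy=1.85,interpolation=cv2.INTER_CUBIC) for x in(a,b)]))
print(r.observe()["clock"],r.observe()["force"])
```

```text
16.275 [ 0.78866191 -0.14608521 -1.18111313]
```

View pics/cmp.png

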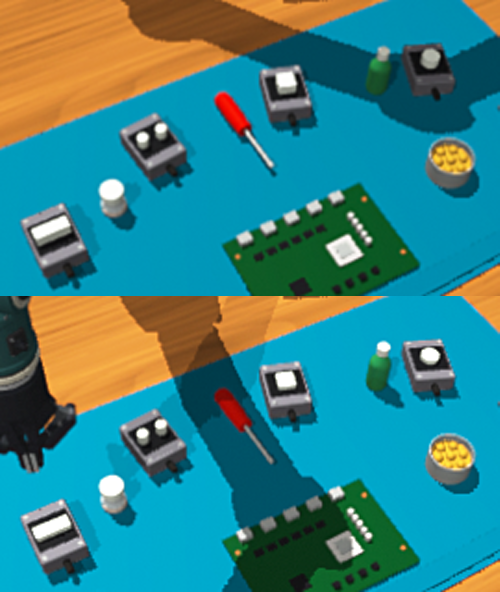

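Before (upper half) and after (lower half): the three keys sit lower, the studs are still up, and nothing has shifted. I hand in the job.

```bash
python3 -c "
from bench import r
print(r.close_job())"
```

```text
the job is handed in; nothing more can be done
None
```

The round, square and bar keys were each pushed to the bottom stop in that order; the camera check showed the twin studs still up and nothing else moved, and I handed the job in at about 16 s (no verdict was returned).

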